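# Load the sample thawing rails

## Task

The thawing rack's two narrow rails are blocked: clear the brass spring balance off them, lay it in the open drawer and push the drawer fully shut. Then lay every sample box crosswise on the rail of its own colour (red end caps on the red rail, blue on the blue), each box balanced level and square to the rail, and leave the mortar, the clamp and the two round tins where they are.

Things in the scene. Friction and masses are not known exactly. Their poses are not given: they have to be found in the camera images.
- balance: brass spring balance: flat brass housing 140 x 30 x 22 mm (x, y, z) with a white scale strip on its top, a steel ring at the +x end and a hook at the -x end (182 mm over all), about 250 g. It starts lying across both rails. Origin: middle of the housing; x along its length, z out of the scale face.
- unit_drawer0 (a joint): the drawer of the low green cabinet: 0 = fully shut, up to 0.166 m = pulled out towards the robot; starts about 0.15 m out. About 1 N of friction, light damping, no latch; a push on the handle or front shuts it. The cabinet is 250 mm wide, its top 85 mm above the table.
- drawer_floor (a point): middle of the drawer's inner floor, 22 mm above the table. x points into the cabinet (the drawer opens towards -x), y across the drawer. Inside the drawer measures 195 mm (x) by 208 mm (y); side and back walls rise 41 mm over the floor, the 15 mm thick front 51 mm (its outer face is at x = -118 mm). With the drawer out by q, only the part from x = -97 mm to x = q - 103 mm is open to the sky.
- unit_drawer0_handle (a point): middle of the drawer's dark steel bar handle: round bar 11 mm thick, 120 mm long, along the drawer's y, 35 mm in front of the drawer front, 47 mm above the table.
- rail_red_top (a point): middle of the top face of the red-painted rail, a solid straight upright bar fixed to the rack's dark base plate (200 x 270 x 6 mm): 18 mm wide (x), 260 mm long (y), its top 44 mm above the table. z up. The two rails stand parallel, 110 mm apart centre to centre; which one is nearer the robot varies.
- box_red0: closed square sample box, 90 x 28 x 28 mm, bare aluminium with red end caps 18 mm long, about 90 g (its weight lies in its middle); may be absent. Origin: the middle of the box; x along its 90 mm length; all four long faces are alike, any may be underneath.
- box_red1: closed square sample box, 90 x 28 x 28 mm, bare aluminium with red end caps 18 mm long, about 90 g (its weight lies in its middle); may be absent. Origin: the middle of the box; x along its 90 mm length; all four long faces are alike, any may be underneath.
- box_red2: closed square sample box, 90 x 28 x 28 mm, bare aluminium with red end caps 18 mm long, about 90 g (its weight lies in its middle); may be absent. Origin: the middle of the box; x along its 90 mm length; all four long faces are alike, any may be underneath.
- rail_blue_top (a point): middle of the top face of the blue-painted rail, a solid straight upright bar fixed to the rack's dark base plate (200 x 270 x 6 mm): 18 mm wide (x), 260 mm long (y), its top 44 mm above the table. z up. The two rails stand parallel, 110 mm apart centre to centre; which one is nearer the robot varies.
- box_blue0: closed square sample box, 90 x 28 x 28 mm, bare aluminium with blue end caps 18 mm long, about 90 g (its weight lies in its middle); may be absent. Origin: the middle of the box; x along its 90 mm length; all four long faces are alike, any may be underneath.
- box_blue1: closed square sample box, 90 x 28 x 28 mm, bare aluminium with blue end caps 18 mm long, about 90 g (its weight lies in its middle); may be absent. Origin: the middle of the box; x along its 90 mm length; all four long faces are alike, any may be underneath.
- box_blue2: closed square sample box, 90 x 28 x 28 mm, bare aluminium with blue end caps 18 mm long, about 90 g (its weight lies in its middle); may be absent. Origin: the middle of the box; x along its 90 mm length; all four long faces are alike, any may be underneath.
- mortar: bone-white porcelain mortar with pestle, 110 mm across, 60 mm high, a bystander. Origin: centre of its underside.
- tin_a: round aluminium sample tin, 67 mm across, 36 mm high, a bystander beyond the rack. Origin: centre of its underside.
- tin_b: round aluminium sample tin, 67 mm across, 36 mm high, a bystander near the robot's base. Origin: centre of its underside.
- clamp: steel screw clamp gripping a glass slide holder, 50 x 60 mm foot, 116 mm high, a bystander. Origin: centre of its underside.

How it is judged:
By the outcome, as a careful person would: the job done as asked, in the order asked, and still so for the second after the job is handed in, with the robot touching nothing.
Of box_red0, box_red1, box_red2, box_blue0, box_blue1, box_blue2 only 4 to 6 are there at a start; the rules pass over those that are not, and their reading is None.
At some moment in a run one of balance, box_red0, box_red1, box_red2, box_blue0, box_blue1, box_blue2 may be knocked a few centimetres aside while the robot is not near it.
Once in a run the grip may slacken for a moment while it holds something.
It also fails if it takes over 210 s, if anything falls off the work surface, if the arm or the gripper's body presses on something with over 40 N, if the wrist force passes 120 N, or if a joint passes its speed limit or range.

## Robot

A 6-joint arm with a two-finger parallel gripper is mounted at the origin on the work surface. World frame = base frame: x ahead of the robot, y to its left, z up, the work surface at z = 0. Lengths are in m, angles in rad, forces in N, time in s.
With the tool pointing down it reaches from about 0.35 to 0.775 m from the base axis. Payload 5.5 kg.
Tool frame: the origin (TCP) lies between the finger pads; the fingertips stand 8 mm ahead of it and the grasp point (between the pads) lies 11 mm behind it; z points along the fingers, y is the line along which they close (so a half turn about z gives the same grasp; the last joint's range is limited). The gripper opens to 85 mm and grips with 20 to 120 N. Pads are 22 mm wide; open, the fingers measure 114 mm over their backs; the gripper's body (76 mm by 85 mm) begins 54 mm behind the grasp point. The pads swing forward as they close: fully open they stand 13 mm farther back than shut.
Start: joints at [0.999, 0.313, 0.046, 1.304, 0, 1.431], TCP at [0.241, 0.522, 0.239] pointing down, gripper open.
Joint ranges: [-2.76, 2.76], [-0.86, 1.69], [-1.03, 1.26], [-2.2, 2.34], [-1.47, 1.5], [-3.14, 3.14]. Speed limits (rad/s): [2.57, 2.57, 3.14, 3.14, 3.14, 3.14].

## Interface

Orientations are given as a unit quaternion [w, x, y, z].
In Python, from workcell import env gives the robot as it stands.
- The arm moves only by the tool move_arm, never from a script. Its argument "moves" is one flat list of numbers, 5 for each row, row after row: the shift along the world's x, y, z in m, then the turn about the world's z in rad, then the finger opening in m, from 0 to 0.0854. A call has 1 to 12 rows; each row is the pose to reach, as a shift and turn from the pose commanded when the call began; what a row does not reach only later rows make up. A row lasts 1/12 s, in which the tool goes at most 41.7 mm and 7.16 degrees, less where a joint would pass 70% of its speed; a pose out of reach is approached as far as the arm can. A call with a gripper value outside its range is refused whole. The fingers move at their own pace and stop on an object; "newtons" is the grip in N (left out, the last holds). Time passes only in rows, so rows that repeat a pose let the fingers close. It gives the time, the measured TCP pose, the force, the opening and the grip force at its end, in the units of the state.
- env.get_state(): the state, without advancing time (a new reading comes with each control period).
- env.read_camera(name): name is "scene" or "top" or "wrist"; returns a dict with "pixels" (400x640x3 uint8, red, green, blue), "camera_matrix" (3x3 intrinsics, pixels), "rvec" (rotation vector, rad) and "tvec" (3), from world to camera coordinates, as OpenCV has them. Camera axes: x right, y down, z forward; pixel columns grow to the right and rows downward; lengths in m; the calibration is good to about 2 mm. A picture is of the moment at which its call begins. There is no depth.
- env.hand_in(): hands the job in; it is judged then, once.
The state is a dict: "clock": time; "joint_pos": joint angles; "qvel": joint speeds; "tau": joint torques, N m; "tcp_pos": TCP position; "orientation": TCP orientation; "wrist_force": force on the tool from outside, world axes, zero at the start; "ft_torque": the same for the moment, N m; "finger_gap": finger opening in m; "grip_force": force on a finger pad.
Only numpy, scipy, OpenCV 4.12 (cv2) and the standard library are available. Lean on these libraries where they do the work, as an engineer would, in place of code of your own. Each camera call takes 0.05 s, during which the arm holds its last target. There are 200 camera calls.

## Working session

There is one attempt and no reset: what is moved stays moved. The work goes in short steps, Python scripts to look and compute and a tool call to move; the robot and the scene stay as the last step left them, time stands still between calls to the robot, and variables do not carry over. Pictures are saved under pics/ and viewed, at most 14 in all, crops included, and the job is handed in when it is done.

Besides the shell and the picture viewer there is one more tool, called in YAML: its name, and indented under it one key for each argument. move_arm: Moves the arm, as the interface text tells. Its arguments: {"type":"object","properties":{"moves":{"type":"array"},"newtons":{"type":"number"}},"required":["moves"]}

```bash
mkdir -p pics; ls; cat > h.py <<'E'
import numpy as np, cv2
from workcell import env
def cam(n,save=None):
    c=env.read_camera(n)
    if save: cv2.imwrite('pics/'+save,c['pixels'][:,:,::-1])
    return c
def ray(c,uv,z):
    K=np.array(c['camera_matrix']);R=cv2.Rodrigues(np.array(c['rvec'],float))[0];t=np.array(c['tvec'],float).ravel()
    uv=np.atleast_2d(uv).astype(float)
    z=np.broadcast_to(z,len(uv))
    d=(np.linalg.inv(K)@np.c_[uv,np.ones(len(uv))].T).T@R
    o=-R.T@t
    return o+d*((z-o[2])/d[:,2])[:,None]
def proj(c,P):
    return cv2.projectPoints(np.atleast_2d(P).astype(float),np.array(c['rvec'],float),np.array(c['tvec'],float),np.array(c['camera_matrix']),None)[0][:,0]
E
python3 - <<'E'
from h import *
for n in('top','scene'):
    c=cam(n,n+'0.png'); np.savez(n+'0.npz',**c)
    R=cv2.Rodrigues(np.array(c['rvec'],float))[0];print(n,-R.T@np.array(c['tvec']).ravel(),c['camera_matrix'])
print(env.get_state())
E
```

```text
pics
top [ 0.49340619 -0.06508809  1.08555266] [[381.74893509   0.         317.90426481]
 [  0.         381.74893509 202.96838891]
 [  0.           0.           1.        ]]
scene [ 1.08813901 -0.88018915  0.9955616 ] [[447.02551585   0.         321.30918759]
 [  0.         447.02551585 199.80165869]
 [  0.           0.           1.        ]]
{'clock': 0.1, 'joint_pos': array([9.99388620e-01, 3.13915921e-01, 4.50832315e-02, 1.30357981e+00,
       1.17823567e-05, 1.43120954e+00]), 'qvel': array([ 1.97163477e-03, -1.78032070e-03,  4.27384962e-03, -1.45771013e-03,
        8.36466136e-04,  9.66643578e-05]), 'tau': array([ 2.70314871e-03, -4.81727707e+01,  2.99242580e+01,  1.27631615e-02,
       -1.34946786e-04, -6.57923721e-06]), 'tcp_pos': array([0.24041176, 0.52184693, 0.23849953]), 'orientation': array([-2.86782549e-04,  2.14236772e-01,  9.76781425e-01, -7.55509019e-04]), 'wrist_force': array([-0.07607153, -0.19883438,  0.16323347]), 'ft_torque': array([0.03075421, 0.00581115, 0.01764081]), 'grip_force': 0.0, 'finger_gap': 0.08511672681022954}
```

View pics/top0.png

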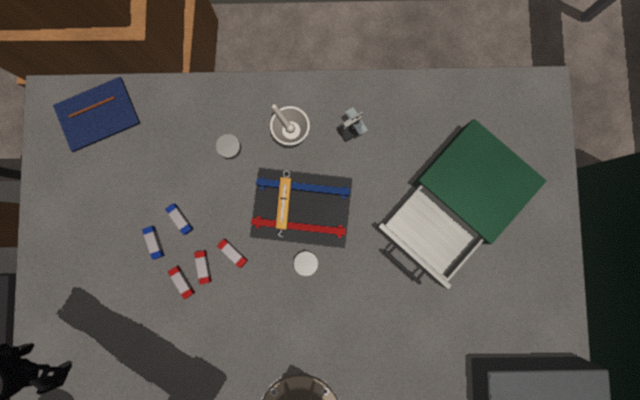

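View pics/scene0.png

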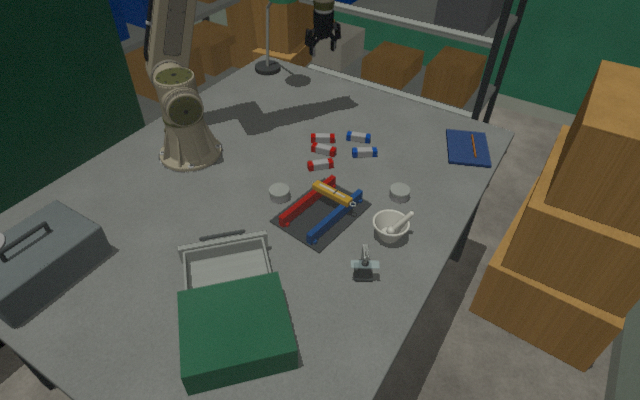

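The top view shows the blue rail at about (303,188) and the red one at (299,227). The balance lies across both at (285,203). There are two blue boxes, at (178,219) and (152,242), and three red, at (232,253), (202,267) and (180,282). The open drawer is at (430,235), with its handle at (403,264). The scene view agrees.

```bash
python3 - <<'E'
from h import *
im=cv2.imread('pics/top0.png')
cv2.imwrite('pics/a.png',cv2.resize(im[160:305,132:360],None,fx=3.5,fy=3.5,interpolation=cv2.INTER_CUBIC))
cv2.imwrite('pics/b.png',cv2.resize(im[110:300,360:560],None,fx=3,fy=3,interpolation=cv2.INTER_CUBIC))
E
```

```text
(no output)
```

View pics/a.png

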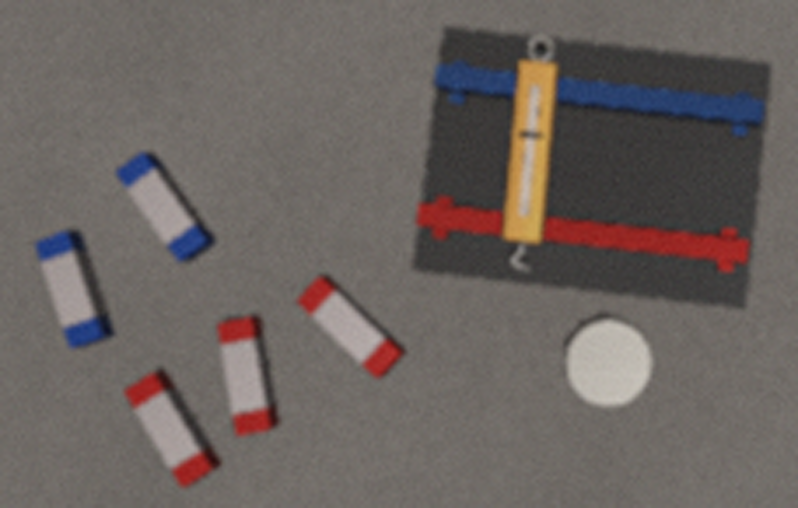

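View pics/b.png

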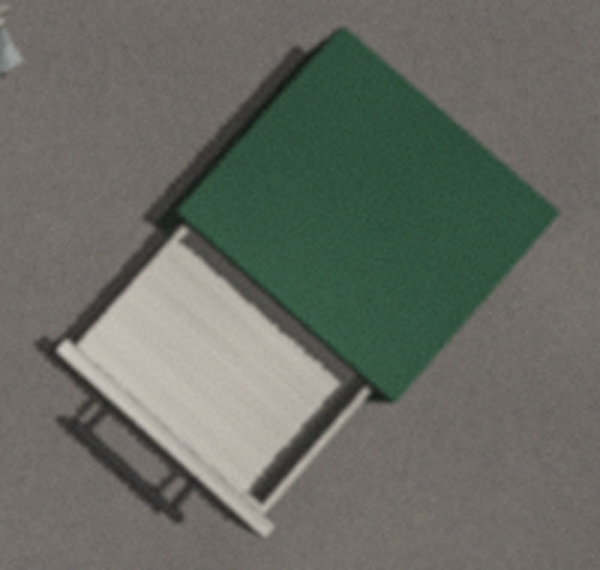

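Crop a shows rail ends near (437,76)–(763,109) in blue and (418,215)–(748,250) in red, and balance housing corners (520,62), (556,62), (540,242), (503,238). Crop b shows cabinet top corners (342,28), (558,212), (395,400), (178,215). The drawer front's top outer edge runs (57,348)–(266,535) and the handle (62,418)–(180,518).

```bash
cat > boxes.py <<'E'
from h import *
from scipy.optimize import minimize
def corners(x,y,yaw,x0,x1,zb):
    P=np.array([[a,b,z] for a in(x0,x1) for b in(-.014,.014) for z in(zb,zb+.028)])
    c,s=np.cos(yaw),np.sin(yaw)
    return np.c_[x+c*P[:,0]-s*P[:,1],y+s*P[:,0]+c*P[:,1],P[:,2]]
def render(c,p,zb,shape,off,S=4):
    m=np.zeros((shape[0]*S,shape[1]*S),np.uint8)
    for a,b in((-.045,-.027),(.027,.045)):
        q=(proj(c,corners(*p,a,b,zb))-off+.5)*S-.5
        h=cv2.convexHull((q*16).astype(np.int32)); cv2.fillConvexPoly(m,h,255,shift=4)
    return cv2.resize(m,shape[::-1],interpolation=cv2.INTER_AREA)/255.
def fit(c,uv,col,zb=0.,yaw0=None,r=22):
    u,v=map(int,uv);off=np.array([u-r,v-r]);im=c['pixels'][v-r:v+r,u-r:u+r].astype(float)
    R,G,B=im[...,0],im[...,1],im[...,2]
    d=(R-np.maximum(G,B)) if col=='r' else (B-(R+G)/2)
    w=np.clip((d-15)/60,0,1)
    # keep cap pixels within 58 mm-ish radius of the given middle
    p0=ray(c,uv,zb+.02)[0,:2];best=None
    for yaw in (np.arange(0,np.pi,.3) if yaw0 is None else [yaw0]):
        f=lambda p:np.sum((render(c,(p0[0]+p[0]*.01,p0[1]+p[1]*.01,p[2]*.3),zb,w.shape,off)-w)**2)
        r_=minimize(f,[0,0,yaw/.3],method='Nelder-Mead',options=dict(initial_simplex=np.array([[0,0,yaw],[.6,0,yaw],[0,.6,yaw],[0,0,yaw+.25]])/[1,1,.3],xatol=.01,fatol=.02))
        if best is None or r_.fun<best.fun:best=r_
    p=best.x*[.01,.01,.3]; return np.r_[p0+p[:2],np.degrees(p[2])%180,best.fun]
E
python3 - <<'E'
from boxes import *
import time
c=dict(np.load('top0.npz'))
for uv,k in(((178,219),'b'),((152,242),'b'),((232,253),'r'),((202,267),'r'),((180,282),'r')):print(k,uv,fit(c,uv,k).round(4))
A=lambda L:(np.array(L)+.5)/3.5-.5+[132,160]
B=lambda L:(np.array(L)+.5)/3-.5+[360,110]
ang=lambda d:np.degrees(np.arctan2(d[1],d[0]))
for n,L in(('blue',[(437,76),(763,109)]),('red',[(418,215),(748,250)])):
    P=ray(c,A(L),.044);print(n,P[:,:2].round(4),P.mean(0).round(4),np.linalg.norm(P[1]-P[0]),ang(P[0]-P[1]))
P=ray(c,A([(520,62),(556,62),(540,242),(503,238)]),.066);d=(P[0]+P[1]-P[2]-P[3])/2;print('bal',P.mean(0),np.linalg.norm(d),ang(d))
P=ray(c,B([(342,28),(558,212),(395,400),(178,215)]),.085);print('cab',P.round(4),[ (np.linalg.norm(P[i]-P[i-1]),ang(P[i]-P[i-1])) for i in range(4)])
P=ray(c,B([(57,348),(266,535)]),.073);print('front',P,P.mean(0),np.linalg.norm(P[1]-P[0]),ang(P[0]-P[1]))
P=ray(c,B([(62,418),(180,518)]),.047);print('handle',P,P.mean(0),np.linalg.norm(P[1]-P[0]),ang(P[0]-P[1]))
for n,uv,z in(('tin_b',(306,264),.036),('tin_a',(228,146),.036),('mortar',(290,126),.06),('clamp',(352,123),.05)):print(n,ray(c,uv,z).round(3))
E
```

```text
b (178, 219) [ 0.5424  0.3341 31.7686 81.5455]
b (152, 242) [ 0.4782  0.4071 13.6015 75.1006]
r (232, 253) [ 0.4447  0.184  46.0715 26.0716]
r (202, 267) [ 0.4073  0.266  10.3925 48.7612]
r (180, 282) [ 0.3666  0.3255 30.4867 55.0168]
blue [[ 0.6406  0.1084]
 [ 0.6102 -0.1473]] [ 0.6254 -0.0194  0.044 ] 0.2574551148749587 83.22733266133974
red [[ 0.5315  0.1235]
 [ 0.5002 -0.1331]] [ 0.5159 -0.0048  0.044 ] 0.258566951724068 83.04281526419382
bal [0.57869956 0.03374694 0.066     ] 0.1373085874407817 -5.771596852193587
cab [[ 0.7929 -0.4793  0.085 ]
 [ 0.6247 -0.6603  0.085 ]
 [ 0.463  -0.5091  0.085 ]
 [ 0.6276 -0.3274  0.085 ]] [(np.float64(0.22448985410394917), np.float64(-42.60234017364882)), (np.float64(0.24701370271793152), np.float64(-132.90810058117594)), (np.float64(0.22140246060765995), np.float64(136.927710937109)), (np.float64(0.24520066503687432), np.float64(47.81281188847662))]
front [[ 0.51285624 -0.21960718  0.073     ]
 [ 0.34767226 -0.39643883  0.073     ]] [ 0.43026425 -0.30802301  0.073     ] 0.24198177507609525 46.95050838122956
handle [[ 0.45039601 -0.22626149  0.047     ]
 [ 0.36003405 -0.32895597  0.047     ]] [ 0.40521503 -0.27760873  0.047     ] 0.13678976651828587 48.65511301030241
tin_b [[ 0.413 -0.025  0.036]]
tin_a [[0.743 0.189 0.036]]
mortar [[0.79  0.013 0.06 ]]
clamp [[ 0.798 -0.158  0.05 ]]
```

move_arm:
  moves: [0.338,-0.488,-0.08,0.332,0.085,0.338,-0.488,-0.08,0.332,0.085,0.338,-0.488,-0.08,0.332,0.085,0.338,-0.488,-0.08,0.332,0.085,0.338,-0.488,-0.08,0.332,0.085,0.338,-0.488,-0.08,0.332,0.085,0.338,-0.488,-0.08,0.332,0.085,0.338,-0.488,-0.08,0.332,0.085,0.338,-0.488,-0.08,0.332,0.085,0.338,-0.488,-0.08,0.332,0.085,0.338,-0.488,-0.08,0.332,0.085,0.338,-0.488,-0.08,0.332,0.085]
  newtons: 40

```text
clock: 1.1
tcp_pos: [0.5203, 0.1173, 0.1728]
orientation: [-0.0, 0.05, 0.999, 0.0]
wrist_force: [0.5, 0.8, -0.1]
finger_gap: 0.0849
grip_force: 0.0
```

move_arm:
  moves: [0.05,-0.075,-0.01,0,0.085,0.05,-0.075,-0.01,0,0.085,0.05,-0.075,-0.01,0,0.085,0.05,-0.075,-0.01,0,0.085,0.05,-0.075,-0.01,0,0.085]

```text
clock: 1.52
tcp_pos: [0.5691, 0.0442, 0.1626]
orientation: [-0.001, 0.051, 0.999, 0.0]
wrist_force: [-0.4, 0.1, -0.1]
finger_gap: 0.0851
grip_force: 0.0
```

```bash
python3 - <<'E'
from h import *
c=cam('wrist','w0.png');np.savez('w0.npz',**c)
t=cam('top');cv2.imwrite('pics/t.png',t['pixels'][:,:,::-1])
s=env.get_state();q=s['orientation'];print(s['tcp_pos'],q,np.degrees(s['joint_pos']))
E
```

```text
[0.56880095 0.045541   0.16320335] [-5.31539515e-04  4.91978540e-02  9.98788882e-01  2.39295526e-04] [-3.49550209e+00  1.93723312e+01 -6.17578327e+00  6.45131145e+01
  2.67012086e-02  2.14442013e+00]
```

View pics/w0.png

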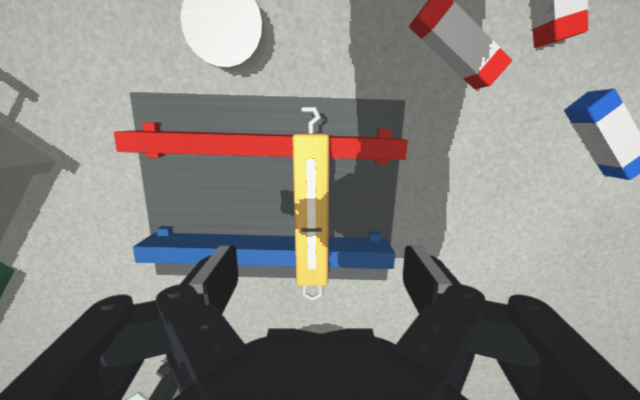

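```bash
python3 - <<'E'
from h import *
c=dict(np.load('w0.npz'))
R=cv2.Rodrigues(c['rvec'].astype(float))[0];print('cam',-R.T@c['tvec'].ravel(),R)
P=ray(c,[(294,135),(329,135),(327,285),(296,285)],.066);d=P[0]+P[1]-P[2]-P[3]
print(P.round(4),P.mean(0),np.linalg.norm(d)/2,np.degrees(np.arctan2(-d[1],-d[0])))
print(proj(c,[[0.5787,.0337,.066]]))
im=cv2.imread('pics/w0.png');cv2.imwrite('pics/w0c.png',cv2.resize(im[85:305,105:420],None,fx=2.5,fy=2.5,interpolation=cv2.INTER_CUBIC))
E
```

```text
cam [0.49975744 0.05255836 0.29653096] [[ 1.01419631e-01  9.94843494e-01 -6.93600684e-04]
 [ 9.57521747e-01 -9.74256317e-02  2.71404404e-01]
 [ 2.69937331e-01 -2.81898722e-02 -9.62465152e-01]]
[[0.5079 0.0306 0.066 ]
 [0.5108 0.0585 0.066 ]
 [0.6464 0.044  0.066 ]
 [0.6435 0.0152 0.066 ]] [0.5771541 0.0370794 0.066    ] 0.13643796616025988 -6.2933905344960674
[[307.8289373  217.76009948]]
```

View pics/w0c.png

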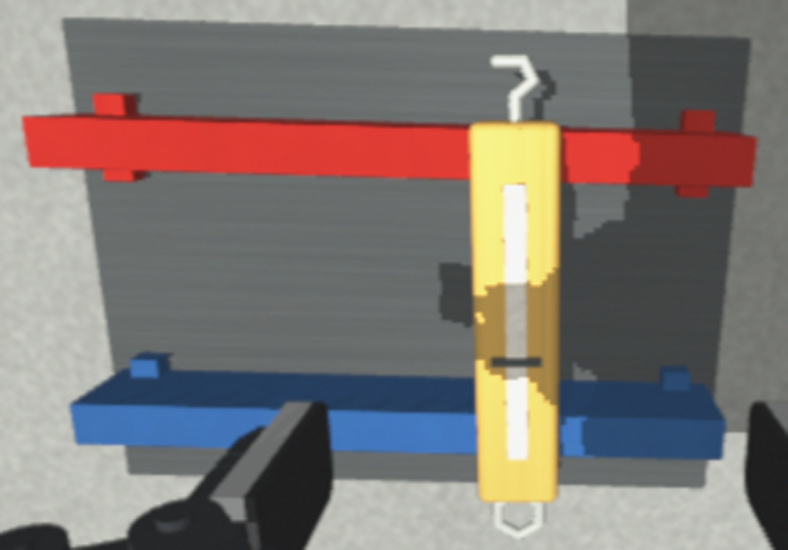

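The wrist crop shows the red rail's top face at (23,116), (755,137), (753,188), (28,167). The blue top face is the lighter band at (72,403), (722,420), (722,459), (76,443). The balance is where it was.

```bash
python3 - <<'E'
from h import *
c=dict(np.load('w0.npz'))
for n,L in(('red',[(23,116),(755,137),(753,188),(28,167)]),('blue',[(72,403),(722,420),(722,459),(76,443)])):
    P=ray(c,(np.array(L)+.5)/2.5-.5+[105,85],.044);d=(P[0]+P[3]-P[1]-P[2])/2
    print(n,P.round(4)[:,:2],P.mean(0).round(4),np.linalg.norm(d),np.degrees(np.arctan2(d[1],d[0])), np.linalg.norm(P[0]-P[3]))
E
```

```text
red [[ 0.4894 -0.1278]
 [ 0.5226  0.1268]
 [ 0.5405  0.1258]
 [ 0.5068 -0.1313]] [ 0.5149 -0.0016  0.044 ] 0.2580682081290938 -97.4459271783113 0.017754924141980783
blue [[ 0.5979 -0.1415]
 [ 0.631   0.1119]
 [ 0.6482  0.1114]
 [ 0.6151 -0.1448]] [ 0.6231 -0.0157  0.044 ] 0.2569127883489334 -97.40896020584262 0.017440411423193976
```

move_arm:
  moves: [0.009,-0.009,0,0,0.085,0.009,-0.009,-0.04,0,0.085,0.009,-0.009,-0.08,0,0.085,0.009,-0.009,-0.107,0,0.085,0.009,-0.009,-0.107,0,0.085,0.009,-0.009,-0.107,0,0.05,0.009,-0.009,-0.107,0,0.02,0.009,-0.009,-0.107,0,0.02,0.009,-0.009,-0.107,0,0.02,0.009,-0.009,-0.107,0,0.02,0.009,-0.009,-0.107,0,0.02,0.009,-0.009,-0.107,0,0.02]
  newtons: 60

```text
clock: 2.62
tcp_pos: [0.5806, 0.0352, 0.0587]
orientation: [0.002, 0.05, 0.999, -0.0]
wrist_force: [-0.5, -0.2, 6.9]
finger_gap: 0.0286
grip_force: 60.7
```

move_arm:
  moves: [0,0,0.04,0,0.02,0,0,0.08,0,0.02,0,0,0.12,0,0.02,-0.08,-0.4,0.12,0.93,0.02,-0.08,-0.4,0.12,0.93,0.02,-0.08,-0.4,0.12,0.93,0.02,-0.08,-0.4,0.12,0.93,0.02,-0.08,-0.4,0.12,0.93,0.02,-0.08,-0.4,0.12,0.93,0.02,-0.08,-0.4,0.12,0.93,0.02,-0.08,-0.4,0.12,0.93,0.02,-0.08,-0.4,0.12,0.93,0.02]

```text
clock: 3.62
tcp_pos: [0.5092, -0.3117, 0.1769]
orientation: [0.0, -0.406, 0.914, -0.0]
wrist_force: [1.4, 0.1, -2.7]
finger_gap: 0.0286
grip_force: 60.2
```

move_arm:
  moves: [0,0,0,0,0.02]

```text
clock: 3.7
tcp_pos: [0.5085, -0.3178, 0.1766]
orientation: [-0.001, -0.4, 0.917, -0.002]
wrist_force: [1.0, -0.3, -1.2]
finger_gap: 0.0285
grip_force: 60.3
```

```bash
python3 - <<'E'
from h import *
s=env.get_state();q=s['orientation'];print(s['tcp_pos'],(2*np.degrees(np.arctan2(q[2],q[1]))-90)%180,s['finger_gap'],s['wrist_force'])
cam('wrist','w1.png')
c=cam('top');np.savez('top1.npz',**c);im=c['pixels'][:,:,::-1]
cv2.imwrite('pics/t1.png',cv2.resize(im[110:320,130:530],None,fx=2,fy=2,interpolation=cv2.INTER_CUBIC))
E
```

```text
[ 0.50852545 -0.31777342  0.1766143 ] 137.14500657702277 0.028546230359259118 [ 1.01287755 -0.32537721 -1.21595719]
```

View pics/w1.png

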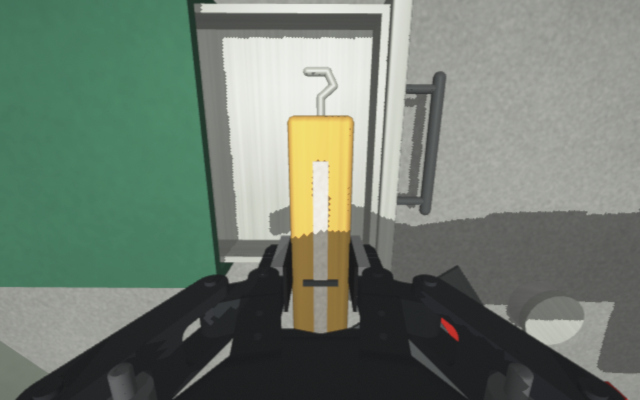

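The wrist view shows the balance held and square to the drawer, with the handle bar from (440,75) to (426,212).

```bash
python3 - <<'E'
from h import *
c=cam('wrist')
P=ray(c,[(440,75),(426,212)],.047);d=P[1]-P[0];print('handle',P,P.mean(0),np.linalg.norm(d),np.degrees(np.arctan2(d[1],d[0])))
P=ray(c,[(290,117),(352,117)],.178);print('balance -x end',P,P.mean(0))
# drawer rim: left inner side wall, front inner top edge
P=ray(c,[(385,10),(374,243)],.073);d=P[1]-P[0];print('front inner edge',P,np.degrees(np.arctan2(d[1],d[0])))
th=np.radians(47.3);H=np.array([.4046,-.2843]);
for T in(np.array([.517,-.388]),):
  dx=np.array([np.cos(th-np.pi/2),np.sin(th-np.pi/2)]);dy=np.array([-dx[1],dx[0]]);print('exp handle',T-.153*dx,'target',T-.026*dx)
E
```

```text
handle [[ 0.35928177 -0.31947827  0.047     ]
 [ 0.44324934 -0.22740853  0.047     ]] [ 0.40126556 -0.2734434   0.047     ] 0.12460895667172331 47.63519504528545
balance -x end [[ 0.47027876 -0.37207692  0.178     ]
 [ 0.44970561 -0.35309234  0.178     ]] [ 0.45999218 -0.36258463  0.178     ]
front inner edge [[ 0.37298009 -0.387055    0.073     ]
 [ 0.49815359 -0.24893023  0.073     ]] 47.81602976574579
exp handle [ 0.40455807 -0.28424157] target [ 0.49789222 -0.37036785]
```

move_arm:
  moves: [-0.013,-0.045,0,0,0.02,-0.013,-0.045,0,0,0.02,-0.013,-0.045,-0.04,0,0.02,-0.013,-0.045,-0.07,0,0.02,-0.013,-0.045,-0.07,0,0.02,-0.013,-0.045,-0.07,0,0.02]

```text
clock: 4.35
tcp_pos: [0.496, -0.3524, 0.105]
orientation: [-0.001, -0.404, 0.915, 0.002]
wrist_force: [0.1, -0.7, -1.2]
finger_gap: 0.0282
grip_force: 60.3
```

```bash
python3 - <<'E'
from h import *
c=cam('wrist','w2.png')
s=env.get_state();q=s['orientation'];print(s['tcp_pos'],(2*np.degrees(np.arctan2(q[2],q[1]))-90)%180,s['finger_gap'],s['wrist_force'])
E
```

```text
[ 0.49736245 -0.35376379  0.10699742] 137.66201008240145 0.02834012887479779 [ 0.25431474 -0.41745965 -1.40957056]
```

View pics/w2.png

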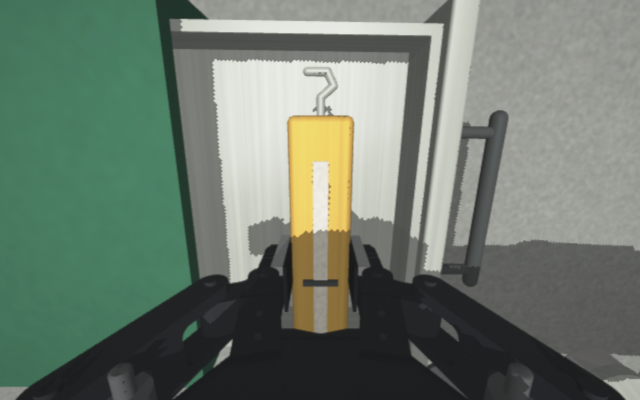

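The balance hangs inside the opening. The far side wall's inner rim is at row 37, the front's inner rim around (440,37), and the handle runs (499,115)–(473,280).

```bash
python3 - <<'E'
from h import *
c=cam('wrist');s=env.get_state();tcp=s['tcp_pos']
th=np.radians(47.5);dy=np.array([np.cos(th),np.sin(th)]);dx=np.array([dy[1],-dy[0]])
def loc(n,uv,z):
    p=ray(c,uv,z)[0,:2]-tcp[:2];print(n,'x %.4f y %.4f'%(p@dx,p@dy))
loc('wall',(300,37),.063);loc('front inner',(432,60),.073);loc('front inner',(412,240),.073);loc('hook',(318,68),.105);loc('housing end',(321,116),.105)
loc('cab edge',(180,180),.085);loc('h1',(499,115),.047);loc('h2',(473,280),.047)
E
```

```text
wall x 0.0089 y -0.1143
front inner x -0.0634 y -0.1007
front inner x -0.0622 y 0.0054
hook x -0.0015 y -0.0912
housing end x -0.0029 y -0.0708
cab edge x 0.0766 y -0.0363
h1 x -0.1208 y -0.0727
h2 x -0.1222 y 0.0505
```

move_arm:
  moves: [-0.003,-0.011,0,0,0.02,-0.003,-0.011,-0.03,0,0.02,-0.003,-0.011,-0.05,0,0.02,-0.003,-0.011,-0.06,0,0.02,-0.003,-0.011,-0.066,0,0.02,-0.003,-0.011,-0.066,0,0.02,-0.003,-0.011,-0.066,0,0.02]

```text
clock: 5.03
tcp_pos: [0.4945, -0.3668, 0.0414]
orientation: [0.0, -0.403, 0.915, -0.001]
wrist_force: [0.2, 0.6, -1.9]
finger_gap: 0.0285
grip_force: 60.4
```

move_arm:
  moves: [0,0,-0.003,0,0.02,0,0,-0.004,0,0.02,0,0,-0.004,0,0.02,0,0,-0.004,0,0.03,0,0,-0.004,0,0.05,0,0,-0.003,0,0.055,0,0,0,0,0.055,0,0,0.04,0,0.055,0,0,0.08,0,0.055,0,0,0.12,0,0.055,0,0,0.12,0,0.055]

```text
clock: 5.95
tcp_pos: [0.4974, -0.3693, 0.1699]
orientation: [0.003, -0.403, 0.915, -0.007]
wrist_force: [0.9, -1.6, 0.8]
finger_gap: 0.0548
grip_force: 0.0
```

```bash
python3 - <<'E'
from h import *
c=cam('wrist','w3.png');s=env.get_state();print(s['tcp_pos'],s['finger_gap'],s['wrist_force'])
E
```

```text
[ 0.49659937 -0.36857057  0.1664356 ] 0.054908127565645164 [ 1.20161708 -0.9323737  -0.03727942]
```

View pics/w3.png

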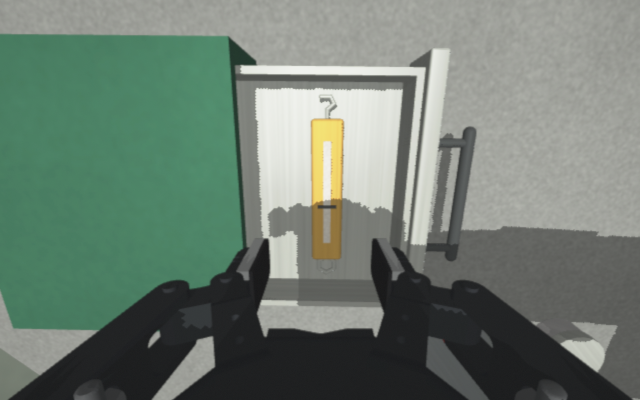

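The balance lies flat inside the drawer, at (327,185). Next I push the drawer shut by its handle.

move_arm:
  moves: [-0.135,0.124,0,0,0.0,-0.135,0.124,0,0,0.0,-0.135,0.124,0,0,0.0,-0.135,0.124,0,0,0.0,-0.135,0.124,0,0,0.0,-0.135,0.124,0,0,0.0,-0.135,0.124,-0.04,0,0.0,-0.135,0.124,-0.08,0,0.0,-0.135,0.124,-0.12,0,0.0,-0.135,0.124,-0.124,0,0.0,-0.135,0.124,-0.124,0,0.0,-0.135,0.124,-0.124,0,0.0]

```text
clock: 7.0
tcp_pos: [0.3596, -0.2427, 0.0371]
orientation: [0.0, -0.403, 0.915, 0.0]
wrist_force: [-0.0, -0.6, -0.7]
finger_gap: -0.0003
grip_force: 0.0
```

move_arm:
  moves: [0.011,-0.0101,0.005,0,0,0.022,-0.0203,0.005,0,0,0.0332,-0.0304,0.005,0,0,0.0442,-0.0406,0.005,0,0,0.0553,-0.0507,0.005,0,0,0.0663,-0.0608,0.005,0,0,0.0774,-0.071,0.005,0,0,0.0884,-0.0811,0.005,0,0,0.0995,-0.0913,0.005,0,0,0.1105,-0.1014,0.005,0,0,0.116,-0.1065,0.005,0,0,0.116,-0.1065,0.005,0,0]

```text
clock: 8.0
tcp_pos: [0.4776, -0.3512, 0.0439]
orientation: [0.001, -0.403, 0.915, -0.003]
wrist_force: [-0.2, 0.0, 0.4]
finger_gap: 0.0
grip_force: 0.0
```

move_arm:
  moves: [0.0037,-0.0034,0,0,0,0.0074,-0.0068,0,0,0,0.011,-0.0101,0,0,0,0.0147,-0.0135,0,0,0,0.0184,-0.0169,0,0,0,0.0184,-0.0169,0,0,0,0.0184,-0.0169,0,0,0]

```text
clock: 8.58
tcp_pos: [0.4937, -0.3658, 0.0412]
orientation: [0.0, -0.403, 0.915, -0.0]
wrist_force: [-0.0, 0.5, -0.0]
finger_gap: -0.0
grip_force: 0.0
```

```bash
python3 - <<'E'
from h import *
c=cam('top');im=c['pixels'][:,:,::-1];np.savez('top2.npz',**c)
cv2.imwrite('pics/t2.png',np.vstack([cv2.resize(im[110:300,300:560],(780,570))]))
E
```

```text
(no output)
```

View pics/t2.png

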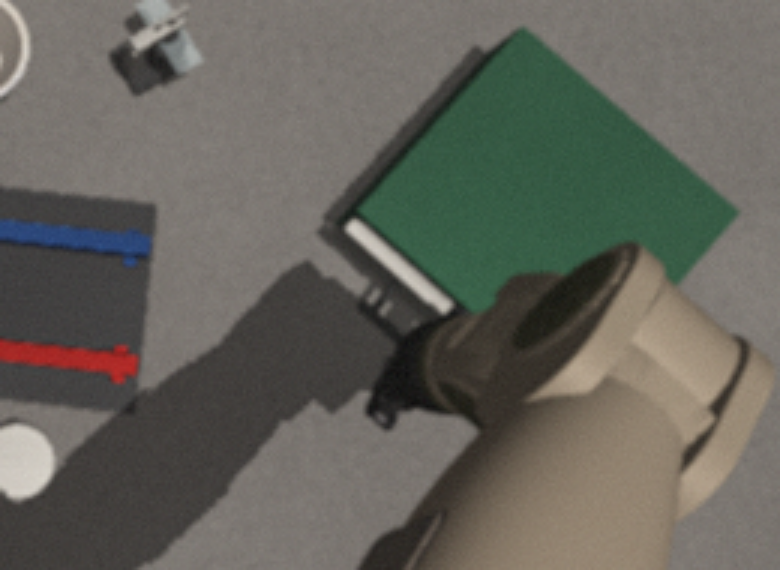

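The drawer is nearly shut: the white front strip is at (400,265), next to the cabinet edge. I push until it meets resistance.

move_arm:
  moves: [0.0015,-0.0014,0,0,0,0.003,-0.0028,0,0,0,0.0044,-0.0041,0,0,0,0.0059,-0.0054,0,0,0,0.0074,-0.0068,0,0,0,0.0074,-0.0068,0,0,0]

```text
clock: 9.13
tcp_pos: [0.4966, -0.3684, 0.041]
orientation: [-0.002, -0.403, 0.915, 0.005]
wrist_force: [-11.1, 10.7, 12.7]
finger_gap: 0.0002
grip_force: 8.0
```

move_arm:
  moves: [-0.02,0.018,0,0,0,-0.05,0.046,0,0,0,-0.05,0.046,0.04,0,0,-0.05,0.046,0.08,0,0,-0.05,0.046,0.12,0,0.06,-0.05,0.046,0.16,0,0.06,-0.05,0.546,0.16,0,0.06,-0.05,0.546,0.16,0,0.06,-0.05,0.546,0.16,0,0.06,-0.05,0.546,0.16,0,0.06,-0.05,0.546,0.16,0,0.06,-0.05,0.546,0.16,0,0.06]

```text
clock: 10.13
tcp_pos: [0.4506, -0.0747, 0.2017]
orientation: [0.001, -0.403, 0.915, -0.0]
wrist_force: [0.9, -0.2, 0.1]
finger_gap: 0.0602
grip_force: 0.0
```

move_arm:
  moves: [-0.02,0.3,0,0,0.06,-0.02,0.3,0,0,0.06,-0.02,0.3,0,0,0.06,-0.02,0.3,0,0,0.06,-0.02,0.3,0,0,0.06,-0.02,0.3,0,0,0.06,-0.02,0.3,0,0,0.06,-0.02,0.3,0,0,0.06,-0.02,0.3,0,0,0.06,-0.02,0.3,0,0,0.06]

```text
clock: 10.97
tcp_pos: [0.4306, 0.2239, 0.2012]
orientation: [-0.0, -0.404, 0.915, -0.0]
wrist_force: [-0.4, -0.8, -0.1]
finger_gap: 0.0602
grip_force: 0.0
```

```bash
python3 - <<'E'
from h import *
c=cam('wrist','w4.png');np.savez('w4.npz',**c);s=env.get_state();print(s['tcp_pos'],s['finger_gap'],s['wrist_force'])
im=cv2.imread('pics/w4.png')
t=cam('top','t4.png');np.savez('top4.npz',**t)
a=cv2.resize(t['pixels'][110:310,120:560,::-1],(640,291));cv2.imwrite('pics/c4.png',cv2.resize(np.vstack([im[:300],a]),(640,591)))
E
```

```text
[0.43077643 0.22309494 0.20122057] 0.0601126158817874 [-0.3052388  -0.31112359 -0.05447554]
```

View pics/c4.png

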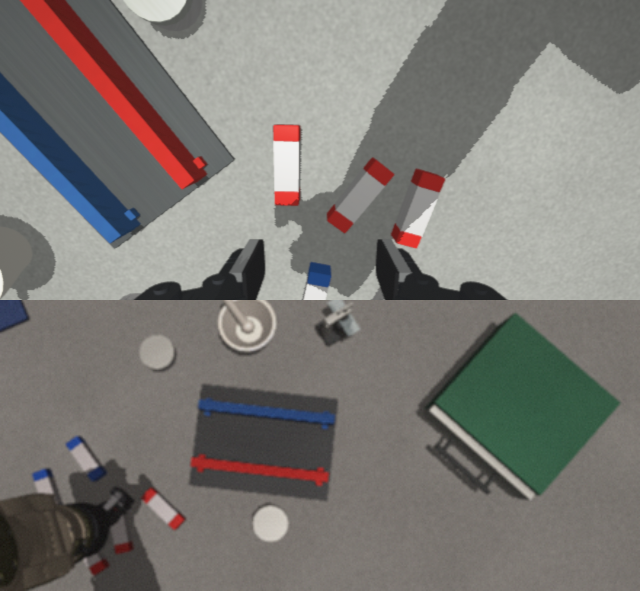

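The drawer is shut. In the wrist view the red boxes are at (286,165), (360,195) and (418,208), and a blue one is at (318,280), partly out of the crop. I refine their poses with this image.

```bash
python3 - <<'E'
s=open('boxes.py').read()
s=s.replace("    w=np.clip((d-15)/60,0,1)\n","    w=(d/(im.max(-1)+1)>.3)*1.\n    yy,xx=np.mgrid[-r:r,-r:r];D=(xx**2+yy**2<r*r)\n")
s=s.replace("off)-w)**2)","off)-w)**2*D)")
s=s.replace("best.fun]","best.fun/w.sum()]")
open('boxes.py','w').write(s)
E
python3 - <<'E'
from boxes import *
c=dict(np.load('w4.npz'))
for uv in((286,165),(360,195),(418,208)):print(uv,fit(c,uv,'r',r=48).round(4))
c=dict(np.load('top0.npz'))
for uv,k in(((178,219),'b'),((152,242),'b'),((232,253),'r'),((202,267),'r'),((180,282),'r')):print(k,uv,fit(c,uv,k,r=19).round(4))
E
```

```text
(286, 165) [ 0.4439  0.184  46.2958  0.2434]
(360, 195) [ 0.4063  0.2662 10.8226  0.1877]
(418, 208) [ 0.366   0.3251 31.0514  0.288 ]
b (178, 219) [ 0.5417  0.333  34.7964  0.5334]
b (152, 242) [ 0.4783  0.4052 15.3954  0.4547]
r (232, 253) [ 0.4448  0.1833 46.351   0.2179]
r (202, 267) [ 0.4072  0.2654 10.217   0.1287]
r (180, 282) [ 0.3668  0.3247 31.5518  0.1804]
```

move_arm:
  moves: [0.0137,-0.0393,0,-0.023,0.06,0.0137,-0.0393,-0.04,-0.023,0.06,0.0137,-0.0393,-0.08,-0.023,0.06,0.0137,-0.0393,-0.12,-0.023,0.06,0.0137,-0.0393,-0.16,-0.023,0.06,0.0137,-0.0393,-0.188,-0.023,0.06,0.0137,-0.0393,-0.188,-0.023,0.06,0.0137,-0.0393,-0.188,-0.023,0.02,0.0137,-0.0393,-0.188,-0.023,0.02,0.0137,-0.0393,-0.188,-0.023,0.02,0.0137,-0.0393,-0.188,-0.023,0.02,0.0137,-0.0393,-0.188,-0.023,0.02]
  newtons: 40

```text
clock: 12.07
tcp_pos: [0.4467, 0.1846, 0.0156]
orientation: [0.002, -0.393, 0.92, -0.001]
wrist_force: [1.0, -1.7, 7.8]
finger_gap: 0.0272
grip_force: 41.1
```

move_arm:
  moves: [0,0,0.04,0,0.02,0,0,0.08,0,0.02,0,0,0.12,0,0.02,0.0607,-0.2664,0.12,-0.9355,0.02,0.0607,-0.2664,0.12,-0.9355,0.02,0.0607,-0.2664,0.12,-0.9355,0.02,0.0607,-0.2664,0.12,-0.9355,0.02,0.0607,-0.2664,0.12,-0.9355,0.02,0.0607,-0.2664,0.12,-0.9355,0.02,0.0607,-0.2664,0.12,-0.9355,0.02,0.0607,-0.2664,0.12,-0.9355,0.02,0.0607,-0.2664,0.12,-0.9355,0.02]

```text
clock: 13.07
tcp_pos: [0.5057, -0.0837, 0.1341]
orientation: [0.001, 0.066, 0.998, -0.0]
wrist_force: [0.7, 0.4, -0.6]
finger_gap: 0.0271
grip_force: 40.2
```

move_arm:
  moves: [0,0,0,0,0.02,0,0,0,0,0.02,0,0,0,0,0.02]

```text
clock: 13.32
tcp_pos: [0.5049, -0.081, 0.1336]
orientation: [0.0, 0.063, 0.998, 0.0]
wrist_force: [0.5, -0.1, -1.6]
finger_gap: 0.0273
grip_force: 40.1
```

```bash
cat > held.py <<'E'
# held box pose from the wrist picture: visible near cap, and rail
from boxes import *
import sys
c=cam('wrist','held.png');s=env.get_state();tcp=s['tcp_pos'];q=s['orientation']
ya=(2*np.degrees(np.arctan2(q[2],q[1]))-90)%180
print('tcp',tcp.round(4),'yangle',round(ya,2),'gap',s['finger_gap'].round(4),s['wrist_force'].round(1))
im=c['pixels'].astype(float);R,G,B=im[...,0],im[...,1],im[...,2]
d=(R-np.maximum(G,B)) if sys.argv[1]=='r' else (B-(R+G)/2)
w=((d/(im.max(-1)+1)>.3)*255).astype(np.uint8)
n,l,st,ce=cv2.connectedComponentsWithStats(w)
for i in range(1,n):
    if st[i,4]>150: print(st[i],ce[i].round(1))
E
python3 held.py r
```

```text
Traceback (most recent call last):
  File "held.py", line 6, in <module>
    print('tcp',tcp.round(4),'yangle',round(ya,2),'gap',s['finger_gap'].round(4),s['wrist_force'].round(1))
                                                        ^^^^^^^^^^^^^^^^^^^^^
AttributeError: 'float' object has no attribute 'round'
```

View pics/held.png

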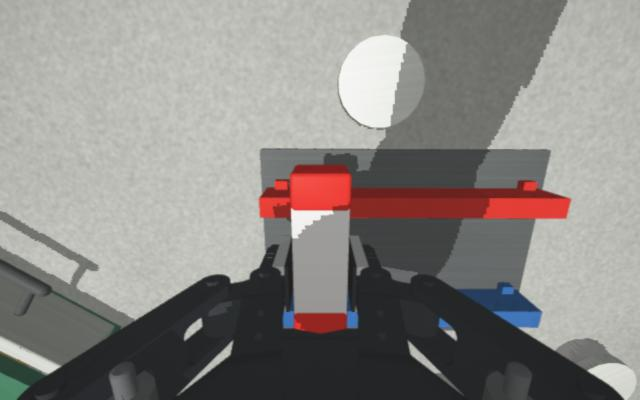

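The box is held level. Its top face's cap boundaries are at rows 209 and 314, near column 321.

```bash
sed -i "s/s\['finger_gap'\].round(4)/round(float(s['finger_gap']),4)/" held.py; python3 held.py r; python3 - <<'E'
from h import *
c=cam('wrist')
for z in(.142,.147):
    P=ray(c,[(321,209),(321,314)],z);print(z,P,np.linalg.norm(P[0]-P[1]),P.mean(0))
E
```

```text
tcp [ 0.505  -0.081   0.1335] yangle 82.78 gap 0.027 [-0.4  0.8 -1.2]
[  259   164   312    55 10460] [404.2 198.4]
[294 313  53  21 996] [319.7 322.1]
0.142 [[ 0.47501007 -0.07553656  0.142     ]
 [ 0.53232569 -0.08276981  0.142     ]] 0.05777023775413779 [ 0.50366788 -0.07915318  0.142     ]
0.147 [[ 0.47343671 -0.07534942  0.147     ]
 [ 0.52846469 -0.08229397  0.147     ]] 0.05546445161480778 [ 0.5009507 -0.0788217  0.147    ]
```

move_arm:
  moves: [0.003,0,0,0,0.02,0.003,0,-0.03,0,0.02,0.003,0,-0.05,0,0.02,0.003,0,-0.065,0,0.02,0.003,0,-0.071,0,0.02,0.003,0,-0.073,0,0.02,0.003,0,-0.074,0,0.02,0.003,0,-0.074,0,0.02,0.003,0,-0.074,0,0.02]

```text
clock: 14.22
tcp_pos: [0.509, -0.0821, 0.06]
orientation: [0.001, 0.064, 0.998, -0.0]
wrist_force: [0.2, -0.5, -1.3]
finger_gap: 0.0268
grip_force: 40.2
```

move_arm:
  moves: [0,0,-0.002,0,0.02,0,0,-0.002,0,0.02,0,0,-0.002,0,0.02,0,0,-0.002,0,0.029,0,0,-0.002,0,0.033,0,0,-0.002,0,0.04,0,0,-0.002,0,0.045,0,0,0.0,0,0.045,0,0,0.03,0,0.045,0,0,0.07,0,0.045,0,0,0.11,0,0.045]

```text
clock: 15.13
tcp_pos: [0.5069, -0.0816, 0.1695]
orientation: [-0.002, 0.064, 0.998, 0.001]
wrist_force: [1.1, -0.7, 0.5]
finger_gap: 0.0451
grip_force: 0.0
```

```bash
python3 held.py r
```

```text
tcp [ 0.5114 -0.0829  0.1785] yangle 82.66 gap 0.0448 [ 2.  -0.8  5.1]
[303 150  35  23 782] [319.8 161.1]
[267 171  37  33 985] [285.5 189.7]
[ 336  171  203   34 5113] [436.9 190.9]
[304 235  32  18 562] [319.5 243.3]
```

View pics/held.png

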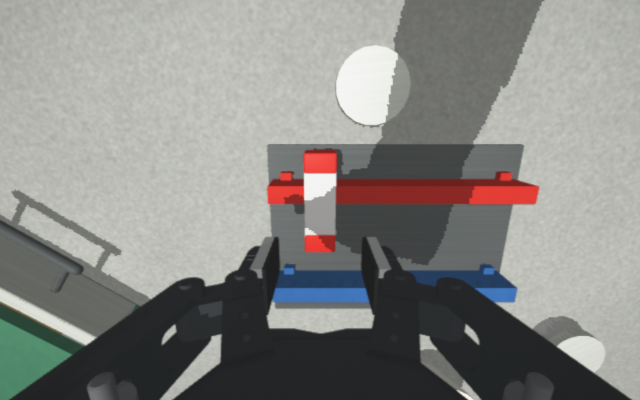

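The box sits across the red rail at (320,200), square and level. From here I check numerically.

```bash
cat > chk.py <<'E'
from boxes import *
import sys
RED=np.array([.5154,-.0032]);BLUE=np.array([.6243,-.0176]);a=np.radians(82.7);u=np.array([np.cos(a),np.sin(a)]);n=np.array([u[1],-u[0]])
def placed(c,x,y,k,r):
    uv=proj(c,[[x,y,.058]])[0];f=fit(c,uv,k,zb=.044,yaw0=np.radians(172.7),r=r);o=f[:2]-(RED if k=='r' else BLUE)
    print('placed',k,f.round(4),'across %.4f along %.4f'%(o@n,o@u),'yaw err %.1f'%(f[2]-172.7))
def loose(c,x,y,k,r):
    uv=proj(c,[[x,y,.02]])[0];print('loose',k,fit(c,uv,k,r=r).round(4))
E
python3 - <<'E'
from chk import *
w=cam('wrist');t=cam('top')
placed(w,.507,-.082,'r',60);placed(t,.507,-.082,'r',20)
for p in((.4065,.266,'r'),(.366,.325,'r'),(.542,.3335,'b'),(.4783,.4065,'b')):loose(t,*p,19)
E
```

```text
placed r [ 5.059000e-01 -8.050000e-02  1.725449e+02  7.156000e-01] across 0.0004 along -0.0779 yaw err -0.2
placed r [ 5.118000e-01 -8.130000e-02  1.790166e+02           inf] across 0.0064 along -0.0779 yaw err 6.3
loose r [ 0.4072  0.2651 10.3451  0.1322]
loose r [ 0.3668  0.3248 31.5948  0.1545]
loose b [ 0.5417  0.3315 34.7783  0.5373]
loose b [ 0.478   0.4053 14.9805  0.442 ]boxes.py:25: RuntimeWarning: divide by zero encountered in scalar divide
  p=best.x*[.01,.01,.3]; return np.r_[p0+p[:2],np.degrees(p[2])%180,best.fun/w.sum()]
```

move_arm:
  moves: [-0.102,0.348,0,0.312,0.05,-0.102,0.348,0,0.312,0.05,-0.102,0.348,0,0.312,0.05,-0.102,0.348,0,0.312,0.05,-0.102,0.348,0,0.312,0.05,-0.102,0.348,0,0.312,0.05,-0.102,0.348,0,0.312,0.05,-0.102,0.348,0,0.312,0.05,-0.102,0.348,0,0.312,0.05,-0.102,0.348,0,0.312,0.05,-0.102,0.348,0,0.312,0.05,-0.102,0.348,0,0.312,0.05]

```text
clock: 16.28
tcp_pos: [0.4055, 0.2657, 0.1683]
orientation: [-0.001, -0.092, 0.996, -0.0]
wrist_force: [-0.7, -0.8, 0.1]
finger_gap: 0.0498
grip_force: 0.0
```

```bash
cat > st.py <<'E'
from h import *
s=env.get_state();q=s['orientation'];print(s['tcp_pos'].round(4),round((2*np.degrees(np.arctan2(q[2],q[1]))-90)%180,2),round(float(s['finger_gap']),4))
E
python3 st.py;python3 - <<'E'
from chk import *
w=cam('wrist');loose(w,.4068,.2656,'r',50);print(proj(w,[[.366,.325,.02],[.4068,.2656,.02]]))
E
```

```text
[0.4055 0.2657 0.1683] 100.56 0.0498
loose r [ 0.4066  0.2665 10.5135  0.3053]
[[383.92884738 164.31689636]
 [318.65259929 192.43936325]]
```

move_arm:
  moves: [0.001,0.0005,-0.04,0,0.05,0.001,0.0005,-0.08,0,0.05,0.001,0.0005,-0.12,0,0.05,0.001,0.0005,-0.154,0,0.05,0.001,0.0005,-0.154,0,0.05,0.001,0.0005,-0.154,0,0.02,0.001,0.0005,-0.154,0,0.02,0.001,0.0005,-0.154,0,0.02,0.001,0.0005,-0.154,0,0.02,0.001,0.0005,-0.154,0,0.02,0.001,0.0005,-0.154,0,0.02]

```text
clock: 17.25
tcp_pos: [0.4082, 0.267, 0.0167]
orientation: [0.001, -0.092, 0.996, 0.0]
wrist_force: [-0.2, -0.3, 6.0]
finger_gap: 0.027
grip_force: 43.9
```

move_arm:
  moves: [0,0,0.04,0,0.02,0,0,0.08,0,0.02,0,0,0.12,0,0.02,0.11,-0.2695,0.12,-0.311,0.02,0.11,-0.2695,0.12,-0.311,0.02,0.11,-0.2695,0.12,-0.311,0.02,0.11,-0.2695,0.12,-0.311,0.02,0.11,-0.2695,0.12,-0.311,0.02,0.11,-0.2695,0.12,-0.311,0.02,0.11,-0.2695,0.12,-0.311,0.02,0.11,-0.2695,0.12,-0.311,0.02,0.11,-0.2695,0.12,-0.311,0.02]

```text
clock: 18.25
tcp_pos: [0.518, -0.0051, 0.1356]
orientation: [0.0, 0.066, 0.998, 0.0]
wrist_force: [-1.2, -0.1, -1.0]
finger_gap: 0.0269
grip_force: 42.9
```

```bash
cat > hb.py <<'E'
# held box: rows of the two cap boundaries on the top face, near column 320
from h import *
import sys
exec(open('st.py').read().split('\n',1)[1])
c=cam('wrist');im=c['pixels'][:,312:330].astype(float).mean(1);R,G,B=im.T
d=(R-np.maximum(G,B)) if sys.argv[1]=='r' else (B-(R+G)/2)
m=d/(im.max(-1)+1)>.25;e=np.flatnonzero(np.diff(m.astype(int)));print('edges',e)
tcp=s['tcp_pos']
e=[x for x in e if x>150]
top=tcp[2]+.0135
for a in e:print(a,(ray(c,(321,a+.5),top)[0]-tcp).round(4))
E
python3 hb.py r
```

```text
[ 0.518  -0.0051  0.1356] 82.46 0.0269
edges [166 212 313 333]
166 [-0.0506  0.0084  0.0135]
212 [-0.0299  0.0056  0.0135]
313 [ 0.0231 -0.0014  0.0135]
333 [ 0.0352 -0.003   0.0135]
```

move_arm:
  moves: [0,0,-0.035,0,0.02,0,0,-0.055,0,0.02,0,0,-0.068,0,0.02,0,0,-0.074,0,0.02,0,0,-0.077,0,0.02,0,0,-0.077,0,0.02,0,0,-0.077,0,0.029,0,0,-0.077,0,0.033,0,0,-0.077,0,0.04,0,0,-0.077,0,0.045,0,0,-0.076,0,0.045,0,0,-0.05,0,0.045]

```text
clock: 19.3
tcp_pos: [0.5138, -0.0023, 0.0815]
orientation: [-0.004, 0.064, 0.998, 0.0]
wrist_force: [-0.4, 0.5, 0.1]
finger_gap: 0.045
grip_force: 0.0
```

move_arm:
  moves: [0,0,0.04,0,0.05,0,0,0.075,0,0.05,0,0,0.075,0,0.05,0,0,0.075,0,0.05]

```text
clock: 19.63
tcp_pos: [0.5191, -0.0033, 0.1627]
orientation: [0.003, 0.064, 0.998, -0.0]
wrist_force: [-0.9, -0.4, 0.1]
finger_gap: 0.0503
grip_force: 0.0
```

```bash
python3 st.py; python3 - <<'E' 2>/dev/null
from chk import *
w=cam('wrist');t=cam('top')
placed(w,.515,-.003,'r',60);placed(w,.506,-.082,'r',60)
for p in((.366,.325,'r'),(.542,.3335,'b'),(.4783,.4065,'b')):loose(t,*p,19)
E
```

```text
[ 0.5191 -0.0033  0.1627] 82.7 0.0503
placed r [5.129000e-01 4.000000e-04 1.726764e+02 7.171000e-01] across -0.0029 along 0.0033 yaw err -0.0
placed r [ 5.060000e-01 -8.040000e-02  1.727397e+02  6.371000e-01] across 0.0005 along -0.0778 yaw err 0.0
loose r [ 0.3674  0.3246 31.2989  0.1513]
loose b [ 0.5417  0.3308 34.77    0.5471]
loose b [ 0.4783  0.4056 15.6909  0.4495]
```

move_arm:
  moves: [-0.152,0.328,0,0.675,0.06,-0.152,0.328,0,0.675,0.06,-0.152,0.328,0,0.675,0.06,-0.152,0.328,0,0.675,0.06,-0.152,0.328,0,0.675,0.06,-0.152,0.328,0,0.675,0.06,-0.152,0.328,0,0.675,0.06,-0.152,0.328,0,0.675,0.06,-0.152,0.328,0,0.675,0.06,-0.152,0.328,0,0.675,0.06,-0.152,0.328,0,0.675,0.06,-0.152,0.328,0,0.675,0.06]

```text
clock: 20.73
tcp_pos: [0.3642, 0.3244, 0.1589]
orientation: [-0.001, -0.271, 0.963, -0.001]
wrist_force: [0.1, -1.0, 0.7]
finger_gap: 0.0602
grip_force: 0.0
```

```bash
python3 st.py; python3 - <<'E' 2>/dev/null
from chk import *
w=cam('wrist');loose(w,.367,.3247,'r',50);print(proj(w,[[.542,.331,.02],[.478,.4055,.02],[.367,.3247,.02]]))
E
```

```text
[0.3642 0.3244 0.1589] 121.42 0.0602
loose r [ 0.3658  0.3256 31.5228  0.3152]
[[243.51701159 323.75352794]
 [327.71227416 312.07627675]
 [317.61171453 195.59783895]]
```

move_arm:
  moves: [0.002,0.001,-0.04,0,0.06,0.002,0.001,-0.08,0,0.06,0.002,0.001,-0.12,0,0.06,0.002,0.001,-0.145,0,0.06,0.002,0.001,-0.145,0,0.06,0.002,0.001,-0.145,0,0.02,0.002,0.001,-0.145,0,0.02,0.002,0.001,-0.145,0,0.02,0.002,0.001,-0.145,0,0.02,0.002,0.001,-0.145,0,0.02,0.002,0.001,-0.145,0,0.02,0.002,0.001,-0.145,0,0.02]

```text
clock: 21.78
tcp_pos: [0.369, 0.3268, 0.0174]
orientation: [0.002, -0.27, 0.963, 0.0]
wrist_force: [0.5, -1.2, 7.4]
finger_gap: 0.0267
grip_force: 41.0
```

move_arm:
  moves: [0,0,0.04,0,0.02,0,0,0.08,0,0.02,0,0,0.12,0,0.02,0.162,-0.2495,0.12,-0.675,0.02,0.162,-0.2495,0.12,-0.675,0.02,0.162,-0.2495,0.12,-0.675,0.02,0.162,-0.2495,0.12,-0.675,0.02,0.162,-0.2495,0.12,-0.675,0.02,0.162,-0.2495,0.12,-0.675,0.02,0.162,-0.2495,0.12,-0.675,0.02,0.162,-0.2495,0.12,-0.675,0.02,0.162,-0.2495,0.12,-0.675,0.02]

```text
clock: 22.78
tcp_pos: [0.5309, 0.0741, 0.1358]
orientation: [0.001, 0.066, 0.998, 0.0]
wrist_force: [-0.8, 0.1, -0.7]
finger_gap: 0.0273
grip_force: 40.1
```

```bash
python3 hb.py r
```

```text
[0.5309 0.0741 0.1358] 82.45 0.0273
edges [162 207 308 333]
162 [-0.0524  0.0086  0.0135]
207 [-0.0323  0.006   0.0135]
308 [ 0.0202 -0.001   0.0135]
333 [ 0.0352 -0.003   0.0135]
```

move_arm:
  moves: [0.003,0,-0.035,0,0.02,0.003,0,-0.055,0,0.02,0.003,0,-0.068,0,0.02,0.003,0,-0.074,0,0.02,0.003,0,-0.077,0,0.02,0.003,0,-0.077,0,0.02,0.003,0,-0.077,0,0.029,0.003,0,-0.077,0,0.033,0.003,0,-0.077,0,0.04,0.003,0,-0.077,0,0.045,0.003,0,-0.076,0,0.045,0.003,0,-0.05,0,0.045]

```text
clock: 23.83
tcp_pos: [0.5286, 0.0767, 0.0812]
orientation: [-0.004, 0.063, 0.998, -0.0]
wrist_force: [-0.1, 0.7, -0.3]
finger_gap: 0.045
grip_force: 0.0
```

move_arm:
  moves: [0,0,0.04,0,0.05,0,0,0.075,0,0.05,0,0,0.075,0,0.05,0,0,0.075,0,0.05]

```text
clock: 24.17
tcp_pos: [0.5341, 0.0766, 0.1627]
orientation: [0.003, 0.064, 0.998, 0.0]
wrist_force: [-0.5, 0.8, -0.2]
finger_gap: 0.0502
grip_force: 0.0
```

```bash
python3 st.py; python3 - <<'E' 2>/dev/null
from chk import *
w=cam('wrist');t=cam('top')
placed(w,.525,.076,'r',60);placed(w,.513,.0,'r',60)
for p in((.542,.331,'b'),(.4783,.4065,'b')):loose(t,*p,19)
E
```

```text
[0.5341 0.0766 0.1627] 82.71 0.0502
placed r [5.257000e-01 7.980000e-02 1.729566e+02 7.197000e-01] across -0.0003 along 0.0836 yaw err 0.3
placed r [5.125000e-01 8.000000e-04 1.729349e+02 6.665000e-01] across -0.0034 along 0.0036 yaw err 0.2
loose b [ 0.5821  0.269  11.9759     nan]
loose b [0.4768 0.4121 7.2042 0.7237]
```

```bash
cat > blue.py <<'E'
from h import *
c=cam('top','tb.png');im=c['pixels'].astype(float);d=(im[...,2]-(im[...,0]+im[...,1])/2)/(im.max(-1)+1)
w=(d>.3).astype(np.uint8);n,l,st,ce=cv2.connectedComponentsWithStats(w)
for i in range(1,n):
    if st[i,4]>8:print(st[i],ce[i].round(1),ray(c,ce[i],.02)[0,:2].round(3))
E
python3 blue.py
```

```text
[  54   78   85   73 3381] [ 96.2 114.4] [0.845 0.571]
[256 177  94  22 736] [303.5 186.7] [ 0.627 -0.02 ]
[142 226  13   8  66] [148.  229.5] [0.513 0.416]
[151 252   8   7  48] [154.7 255.1] [0.442 0.396]
```

```bash
python3 - <<'E'
from h import *
c=cam('top');im=c['pixels'].astype(float)
p=c['pixels'][196:262:3,126:240:4];
lum=p.mean(-1).astype(int);dif=(p[...,2].astype(int)-p[...,0])
for r,(a,b) in enumerate(zip(lum,dif)):print(196+3*r,' '.join('%3d'%x for x in a))
d=(im[...,2]-(im[...,0]+im[...,1])/2);ys,xs=np.where(d[200:262,126:250]>12)
print(sorted(set(zip((xs//4*4+126).tolist(),(ys//4*4+200).tolist()))))
s=cam('scene');im=s['pixels'].astype(float);d=(im[...,2]-(im[...,0]+im[...,1])/2)/(im.max(-1)+1)
w=(d>.3).astype(np.uint8);n,l,st,ce=cv2.connectedComponentsWithStats(w)
for i in range(1,n):
    if st[i,4]>8:print(st[i],ce[i].round(1),ray(s,ce[i],.02)[0,:2].round(3))
E
```

```text
196 113 112 108 107 107 107 110 109 110 110 129 132 127  72 135 133 130 137 132 132 132 132 137 132 131 130 131 131 119
199 112 108 110 108 107 112 111 104 112 107 128 130 133  53 137 137 137 138 136 137 138 136 132 136 136 129 132 129 108
202 106 109 110 108 110 108 107 109 110 114 128 133 132  50 143 142 139 140 136 143 140 139 141 141 136 129 134 130 103
205 109 108 108 109 112 109 114 110 114 116 130 130 131  50 142 138 141 145 140 144 145 145 148 143 135 130 130 129  96
208 106 109 106 108 110 106 108 111 112 120 134 129 129  49 141 139 142 138 140 142 142 140 140 142 136 130 134 132  86
211 109 107 111 108 105 105 111 111 116 130 131 128 128  53 140 136 138 134 136 138 138 143 139 139 135 132 131 131  81
214 113 115 110 104 109 111 110 112 111 131 131 132 123  50 131 134 133 134 134 134 135 135 137 133 134 130 130 130  79
217 110 106 109 108 108 109 107 114 114 131 130 131 119  55 127 131 133 133 130 130 133 130 132 132 124 131 130 130  78
220 112 108 111 110 106 108 108 111 110 133 132 130 108  87 111 106 115 116 118 121 124 120 120 108 112 131 131 131  69
223 113 112 108 112 
[... 1420 characters left out ...]
259 105 108 110 108 109 106 113  90 107 128 122  91 108 112 117 122 124 126 122 124 122 122 117 115 109 101 107 123  80
[(142, 228), (142, 232), (146, 224), (146, 228), (146, 232), (150, 224), (150, 228), (150, 232), (150, 252), (150, 256), (154, 224), (154, 228), (154, 248), (154, 252), (154, 256), (158, 248), (158, 252), (158, 256)]
[ 108    0   84   42 1991] [145.3  13. ] [-1.126  0.809]
[346 131   6  10  43] [348.5 135.6] [0.447 0.381]
[ 446  130   45   38 1313] [467.2 148.4] [0.855 0.549]
[365 133   6  10  45] [367.4 137.9] [0.514 0.406]
[352 147   6  11  53] [354.3 152. ] [0.515 0.302]
[372 147   5  10  43] [374.2 151.5] [0.575 0.344]
[307 189  55  56 785] [333.7 216.3] [ 0.62  -0.023]
```

move_arm:
  moves: [0.008,0.255,0,0.703,0.06,0.008,0.255,0,0.703,0.06,0.008,0.255,0,0.703,0.06,0.008,0.255,0,0.703,0.06,0.008,0.255,0,0.703,0.06,0.008,0.255,0,0.703,0.06,0.008,0.255,0,0.703,0.06,0.008,0.255,0,0.703,0.06,0.008,0.255,0,0.703,0.06,0.008,0.255,0,0.703,0.06]

```text
clock: 25.25
tcp_pos: [0.5397, 0.3301, 0.1594]
orientation: [-0.001, -0.283, 0.959, -0.0]
wrist_force: [-0.8, 0.4, 0.5]
finger_gap: 0.0597
grip_force: 0.0
```

```bash
python3 st.py; python3 - <<'E' 2>/dev/null
from chk import *
w=cam('wrist','wb.png');loose(w,.542,.332,'b',50);print(proj(w,[[.542,.332,.02],[.478,.4055,.02]]));loose(w,.478,.4055,'b',50)
E
```

```text
[0.5397 0.3301 0.1594] 122.89 0.0597
loose b [ 0.5409  0.3335 35.6836  0.3867]
[[319.12350701 195.76067258]
 [416.17799616 182.27382148]]
loose b [ 0.4763  0.4054 18.6301  0.2576]
```

move_arm:
  moves: [0.0015,0.003,-0.04,0.045,0.06,0.0015,0.003,-0.08,0.045,0.06,0.0015,0.003,-0.12,0.045,0.06,0.0015,0.003,-0.1455,0.045,0.06,0.0015,0.003,-0.1455,0.045,0.06,0.0015,0.003,-0.1455,0.045,0.02,0.0015,0.003,-0.1455,0.045,0.02,0.0015,0.003,-0.1455,0.045,0.02,0.0015,0.003,-0.1455,0.045,0.02,0.0015,0.003,-0.1455,0.045,0.02,0.0015,0.003,-0.1455,0.045,0.02,0.0015,0.003,-0.1455,0.045,0.02]

```text
clock: 26.3
tcp_pos: [0.5438, 0.3351, 0.0178]
orientation: [0.003, -0.305, 0.952, -0.0]
wrist_force: [0.3, -2.0, 6.9]
finger_gap: 0.0269
grip_force: 40.5
```

move_arm:
  moves: [0,0,0.04,0,0.02,0,0,0.08,0,0.02,0,0,0.12,0,0.02,0.08,-0.406,0.12,-0.747,0.02,0.08,-0.406,0.12,-0.747,0.02,0.08,-0.406,0.12,-0.747,0.02,0.08,-0.406,0.12,-0.747,0.02,0.08,-0.406,0.12,-0.747,0.02,0.08,-0.406,0.12,-0.747,0.02,0.08,-0.406,0.12,-0.747,0.02,0.08,-0.406,0.12,-0.747,0.02,0.08,-0.406,0.12,-0.747,0.02]

```text
clock: 27.3
tcp_pos: [0.6145, -0.0353, 0.136]
orientation: [0.001, 0.063, 0.998, -0.0]
wrist_force: [0.7, -0.2, -0.4]
finger_gap: 0.027
grip_force: 39.9
```

```bash
python3 hb.py b
```

```text
[ 0.6145 -0.0353  0.136 ] 82.78 0.027
edges [162 207 308 333]
162 [-0.0524  0.0083  0.0135]
207 [-0.0323  0.0058  0.0135]
308 [ 0.0203 -0.0009  0.0135]
333 [ 0.0352 -0.0028  0.0135]
```

move_arm:
  moves: [0.009,-0.037,0,0,0.02,0.009,-0.037,0,0,0.02,0.009,-0.037,-0.03,0,0.02,0.009,-0.037,-0.055,0,0.02,0.009,-0.037,-0.068,0,0.02,0.009,-0.037,-0.074,0,0.02,0.009,-0.037,-0.077,0,0.02,0.009,-0.037,-0.077,0,0.02]

```text
clock: 28.02
tcp_pos: [0.6218, -0.0699, 0.0616]
orientation: [-0.0, 0.063, 0.998, -0.0]
wrist_force: [-11.1, 0.7, 19.6]
finger_gap: 0.0269
grip_force: 42.7
```

move_arm:
  moves: [0,0,0,0,0.029,0,0,0,0,0.033,0,0,0,0,0.04,0,0,0,0,0.045,0,0,0.001,0,0.045,0,0,0.03,0,0.045,0,0,0.07,0,0.05,0,0,0.105,0,0.05,0,0,0.105,0,0.05,0,0,0.105,0,0.05]

```text
clock: 28.85
tcp_pos: [0.6252, -0.0708, 0.1657]
orientation: [0.003, 0.063, 0.998, -0.0]
wrist_force: [-0.1, 0.1, -0.9]
finger_gap: 0.0499
grip_force: 0.0
```

```bash
python3 st.py; python3 - <<'E' 2>/dev/null
from chk import *
w=cam('wrist');t=cam('top')
placed(w,.617,-.07,'b',60);placed(w,.526,.078,'r',55);placed(w,.513,.0,'r',55);placed(w,.506,-.08,'r',55)
loose(t,.477,.4055,'b',19)
E
```

```text
[ 0.6252 -0.0708  0.1657] 82.77 0.0499
placed b [ 6.181000e-01 -6.860000e-02  1.723448e+02  7.202000e-01] across 0.0003 along -0.0513 yaw err -0.4
placed r [5.252000e-01 7.990000e-02 1.727241e+02 6.609000e-01] across -0.0009 along 0.0837 yaw err 0.0
```

move_arm:
  moves: [-0.148,0.476,0,0.449,0.06,-0.148,0.476,0,0.449,0.06,-0.148,0.476,0,0.449,0.06,-0.148,0.476,0,0.449,0.06,-0.148,0.476,0,0.449,0.06,-0.148,0.476,0,0.449,0.06,-0.148,0.476,0,0.449,0.06,-0.148,0.476,0,0.449,0.06,-0.148,0.476,0,0.449,0.06,-0.148,0.476,0,0.449,0.06,-0.148,0.476,0,0.449,0.06,-0.148,0.476,0,0.449,0.06]

```text
clock: 29.95
tcp_pos: [0.473, 0.407, 0.1605]
orientation: [-0.002, -0.161, 0.987, -0.001]
wrist_force: [0.4, 0.3, 0.2]
finger_gap: 0.0601
grip_force: 0.0
```

```bash
python3 - <<'E' 2>/dev/null
from chk import *
w=cam('wrist','wb2.png');print(proj(w,[[.477,.4055,.02]]));loose(w,.477,.4055,'b',50)
t=cam('top')
for p in((.526,.078,'r'),(.513,.0,'r'),(.506,-.08,'r'),(.6181,-.0686,'b')):placed(t,*p,19)
E
python3 st.py
```

```text
[[316.2859063  196.31559387]]
loose b [ 0.4764  0.4057 19.0282  0.3506]
placed r [5.270000e-01 7.770000e-02 1.735319e+02 6.101000e-01] across 0.0012 along 0.0817 yaw err 0.8
placed r [ 5.147000e-01 -1.300000e-03  1.726107e+02  6.008000e-01] across -0.0009 along 0.0018 yaw err -0.1
placed r [ 5.07600e-01 -8.32000e-02  1.72297e+02  6.39800e-01] across 0.0024 along -0.0804 yaw err -0.4
placed b [ 6.198000e-01 -7.070000e-02  1.721345e+02  6.812000e-01] across 0.0023 along -0.0533 yaw err -0.6
[0.4717 0.4103 0.1603] 108.9 0.0597
```

move_arm:
  moves: [0,0,-0.03,0,0.06,0,0,-0.06,0,0.06,0,0,-0.06,0,0.06,0,0,-0.06,0,0.06,0,0,-0.06,0,0.06]

```text
clock: 30.47
tcp_pos: [0.4753, 0.405, 0.1029]
orientation: [-0.0, -0.16, 0.987, -0.0]
wrist_force: [0.7, -0.5, -0.2]
finger_gap: 0.0601
grip_force: 0.0
```

move_arm:
  moves: [0.001,0.001,-0.04,0,0.06,0.001,0.001,-0.08,0,0.06,0.001,0.001,-0.089,0,0.06,0.001,0.001,-0.089,0,0.06,0.001,0.001,-0.089,0,0.02,0.001,0.001,-0.089,0,0.02,0.001,0.001,-0.089,0,0.02,0.001,0.001,-0.089,0,0.02,0.001,0.001,-0.089,0,0.02,0.001,0.001,-0.089,0,0.02,0.001,0.001,-0.089,0,0.02]

```text
clock: 31.38
tcp_pos: [0.4783, 0.4079, 0.017]
orientation: [0.003, -0.161, 0.987, 0.001]
wrist_force: [0.6, -0.3, 6.9]
finger_gap: 0.0269
grip_force: 41.8
```

move_arm:
  moves: [0,0,0.04,0,0.02,0,0,0.08,0,0.02,0.02,-0.04,0.12,0,0.02,0.158,-0.374,0.12,-0.452,0.02,0.158,-0.374,0.12,-0.452,0.02,0.158,-0.374,0.12,-0.452,0.02,0.158,-0.374,0.12,-0.452,0.02,0.158,-0.374,0.12,-0.452,0.02,0.158,-0.374,0.12,-0.452,0.02,0.158,-0.374,0.12,-0.452,0.02,0.158,-0.374,0.12,-0.452,0.02,0.158,-0.374,0.12,-0.452,0.02]

```text
clock: 32.38
tcp_pos: [0.6349, 0.0308, 0.1354]
orientation: [0.001, 0.065, 0.998, 0.0]
wrist_force: [0.5, 0.2, -1.1]
finger_gap: 0.0271
grip_force: 40.8
```

move_arm:
  moves: [0,0,0,0,0.02,0,0,0,0,0.02]

```text
clock: 32.55
tcp_pos: [0.6352, 0.0301, 0.1348]
orientation: [0.001, 0.067, 0.998, 0.0]
wrist_force: [-0.1, 0.6, -1.0]
finger_gap: 0.027
grip_force: 40.8
```

```bash
python3 hb.py b
```

```text
[0.6352 0.0301 0.1348] 82.34 0.027
edges [165 210 312 333]
165 [-0.051   0.0085  0.0135]
210 [-0.0309  0.0058  0.0135]
312 [ 0.0226 -0.0013  0.0135]
333 [ 0.0352 -0.003   0.0135]
```

move_arm:
  moves: [0,0,-0.035,0,0.02,0,0,-0.055,0,0.02,0,0,-0.068,0,0.02,0,0,-0.073,0,0.02,0,0,-0.075,0,0.02,0,0,-0.075,0,0.02,0,0,-0.075,0,0.029,0,0,-0.075,0,0.033,0,0,-0.075,0,0.04,0,0,-0.075,0,0.045,0,0,-0.074,0,0.045,0,0,-0.045,0,0.045]

```text
clock: 33.6
tcp_pos: [0.6301, 0.0332, 0.0834]
orientation: [-0.005, 0.065, 0.998, 0.0]
wrist_force: [-0.5, 0.3, -0.3]
finger_gap: 0.0451
grip_force: 0.0
```

move_arm:
  moves: [0,0,0.04,0,0.05,0,0,0.08,0,0.05,0,0,0.1,0,0.05,-0.15,0.25,0.1,0,0.05,-0.15,0.25,0.1,0,0.05,-0.15,0.25,0.1,0,0.05,-0.15,0.25,0.1,0,0.05,-0.15,0.25,0.1,0,0.05,-0.15,0.25,0.1,0,0.05,-0.15,0.25,0.1,0,0.05,-0.15,0.25,0.1,0,0.05,-0.15,0.25,0.1,0,0.05]

```text
clock: 34.6
tcp_pos: [0.4827, 0.2848, 0.1889]
orientation: [0.0, 0.062, 0.998, 0.0]
wrist_force: [0.1, 0.1, -0.4]
finger_gap: 0.0502
grip_force: 0.0
```

```bash
python3 - <<'E' 2>/dev/null
from chk import *
t=cam('top','tf.png')
for p in((.526,.078,'r'),(.514,.0,'r'),(.507,-.08,'r'),(.619,-.07,'b'),(.6307,.032,'b')):placed(t,*p,19)
s=cam('scene','sf.png')
a=cv2.resize(t['pixels'][110:300,220:560,::-1],(640,358),interpolation=cv2.INTER_CUBIC);b=cv2.resize(s['pixels'][100:300,160:420,::-1],(312,240))
b2=cv2.resize(s['pixels'][165:255,260:380,::-1],(320,240),interpolation=cv2.INTER_CUBIC)
cv2.imwrite('pics/fin.png',np.vstack([a,np.hstack([b,b2,np.zeros((240,8,3),np.uint8)])]))
E
python3 st.py
```

```text
placed r [5.271000e-01 7.790000e-02 1.735711e+02 6.187000e-01] across 0.0013 along 0.0819 yaw err 0.9
placed r [ 5.145000e-01 -1.000000e-03  1.722702e+02  6.047000e-01] across -0.0012 along 0.0021 yaw err -0.4
placed r [ 5.074000e-01 -8.310000e-02  1.721583e+02  6.377000e-01] across 0.0023 along -0.0803 yaw err -0.5
placed b [ 6.196000e-01 -7.060000e-02  1.727026e+02  6.838000e-01] across 0.0021 along -0.0532 yaw err 0.0
placed b [6.311000e-01 3.470000e-02 1.730377e+02 6.845000e-01] across 0.0001 along 0.0528 yaw err 0.3
[0.4843 0.2827 0.1888] 82.61 0.0496
```

View pics/fin.png

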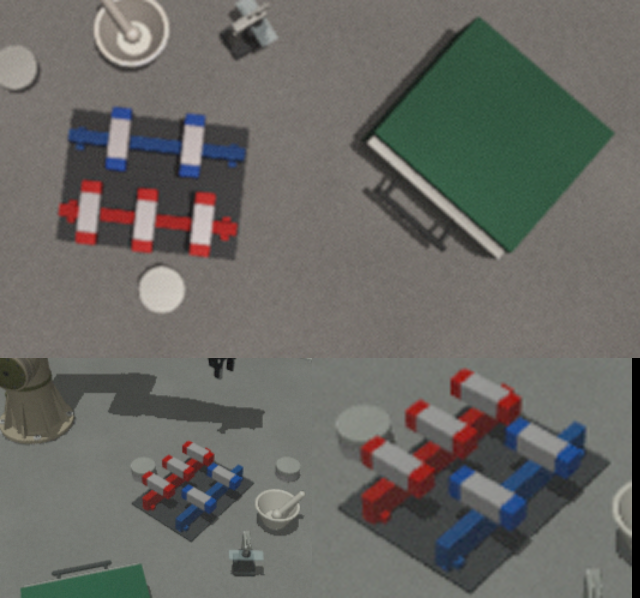

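The final picture shows all five boxes level and square on their own rails. The drawer is shut: only the thickness of its front shows, at (435,200). The mortar, clamp and tins are unmoved.

```bash
python3 -c "
from h import *
print(env.hand_in())"
```

```text
the job is handed in; nothing more can be done
None
```

The job is handed in: the balance is in the shut drawer, and all five boxes that were there (three red, two blue) lie level and square on their own rails, within about 3 mm of centre and 1° of square; the mortar, clamp and tins were left alone.

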